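# Pack the guard combs into the rolling grooming caddy

### The arm

A 7-joint arm with a two-finger parallel gripper is mounted at the origin on the work surface. World frame = base frame: x ahead of the robot, y to its left, z up, the work surface at z = 0. Lengths are in mm, angles in rad, forces in N, time in s.
With the tool pointing down it reaches from about 400 to 875 mm from the base axis. Payload 19.3 kg.
Tool frame: the origin (TCP) lies at the very end of the fingers, on their centre line; the grasp point (between the pads) lies 19 mm behind it (grip_point_offset is the z of the grasp point in the tool frame, in mm); z points along the fingers, y is the line along which they close (so a half turn about z gives the same grasp; the last joint's range is limited). The gripper opens to 85 mm and grips with 20 to 120 N. Pads are 22 mm wide; open, the fingers measure 114 mm over their backs; the gripper's body (76 mm by 85 mm) begins 54 mm behind the grasp point. The pads swing forward as they close: fully open they stand 13 mm farther back than shut.
Start: joints at [-1.173, 0.521, -0.036, 1.599, 0.021, 1.021, -0.113], TCP at [281.843, 557.834, 231.291] pointing down, gripper open.
Joint ranges: [-2.91, 2.91], [-0.3, 2.13], [-1.5, 1.42], [0.17, 2.43], [-1.26, 4.41], [0.16, 1.93], [-2.52, 2.52]. Speed limits (rad/s): [1.89, 1.89, 2.39, 2.39, 3.01, 3.01, 3.01].

### API

Orientations are given as a 3x3 rotation matrix whose columns are the frame's x, y, z axes.
In Python, from workcell import movep, movel, goto_joints, open_gripper, clamp, wait, inverse_kinematics, read_state, camera, PlanningError, finish_job, grip_point_offset gives the robot as it stands. Calls block until the motion is done:
- movep(position, orientation): joint-space move of the TCP to a pose.
- movel(position, frame=None, max_speed=150, guard=None): straight line of the TCP; frame=None keeps the orientation; max_speed is the mean speed in mm/s. With guard (N) it stops when the force on the tool has changed by that much, and returns True; else False.
- goto_joints(angles): joint-space move.
- open_gripper() and clamp(): open the fingers fully, or close them until they stop; the grip force is fixed at half the most.
- wait(seconds).
- inverse_kinematics(position, orientation): joint angles nearest the present ones, or None.
- read_state(): the state.
- camera(name): name is "scene" or "top" or "wrist"; returns a dict with "image" (480x640x3 uint8, blue, green, red), "range_z" (480x640 float32, mm along the optical axis (not along the pixel's ray), 0 where there is no reading), "fx", "fy", "cx", "cy" (pixels), "cam_to_world" (4x4, takes a point from camera to world coordinates). Camera axes: x right, y up, looking along -z (the intrinsics and any distortion apply to the point x, -y, -z); pixel columns grow to the right and rows downward; lengths in mm; the calibration is good to about 2 mm. A picture is of the moment at which its call begins.
A pose or a line that the arm cannot do raises PlanningError and nothing moves.
- finish_job(): hands the job in; it is judged then, once.
The state is a dict: "time": time; "qpos": joint angles; "qvel": joint speeds; "joint_efforts": joint torques, N m; "eef_pos": TCP position; "tool_rot": TCP orientation; "ft_force": force on the tool from outside, world axes, zero at the start; "torque": the same for the moment, N m; "finger_gap": finger opening in mm; "gripper_force": force on a finger pad.
Only numpy, scipy, OpenCV 4.12 (cv2) and the standard library are available. Lean on these libraries where they do the work, as an engineer would, in place of code of your own. Each camera call takes 0.05 s, during which the arm holds its last target. There are 200 camera calls.

### The job

Put the clipper guard combs away in the rolling caddy: first press its orange brake lever fully down, slide the red keeper fully aside, draw the brass bolt and slide the blue cover fully open, then lay every guard comb down in the box, below its rim, slide the cover fully shut and shoot the bolt home. Only then flick the brake lever fully up again and roll the caddy along its track right up to the grey end stop. Keep the brake down all the while the cover is open, and do not disturb the other things on the ledge.

Things in the scene. Friction and masses are not known exactly. Their poses are not given: they have to be found in the camera images.
- box_in (a point): the white box of the rolling caddy: centre of its inner floor, 42 mm above the ledge. y points along the track to the end stop (the way the caddy rolls home and the cover opens), z up, x away from the front deck (the deck, 2 mm lower, reaches x = -152 mm, y = -100 to 100). Inside 130 mm (x) by 180 mm (y), walls 5 mm, rim 53 mm above this point; the 6 mm cover slides on the rim
- caddy (a joint): the caddy's roll along its track, m: 0 at the loading end of the track (where it starts), 0.21 against the end stop (home). It rolls with about 3 N when the brake is up; the brake, when down at the loading end, drops a tooth behind a steel catch on the track and holds it there (9 mm of play); the tooth needs the caddy within 8 mm of 0
- end_stop (a point): top of the grey stop block across the track's +y end, on the face that the caddy meets, 50 mm above the ledge
- brake (a joint): kickdown brake lever, rad: 0 fully up (released), 0.80 fully down (locked). It stays where it is left (about 1.5 N at the bar moves it). Turns about the x axis of box_in: pressing it moves the bar down and away from the box
- brake_bar (a point): middle of the orange cross bar (12 mm thick, 52 mm free length along the x axis of box_in between two thin 10 mm side arms) of the brake stirrup, which sticks out at the caddy's -y end. The bar lies 85 mm from brake_hinge; its centre is 106 mm above the ledge when up, 44 mm when down; below it is the 6 mm track plate; the tooth and the 29 mm high catch are under the side arm farther from the deck
- brake_hinge (a point): the brake's hinge axis (along x of box_in), at (-60, -100, 6) mm in box_in. Lever angle above level, towards -y: 0.75 rad minus the brake's joint value
- keeper (a joint): red keeper slide on the front deck, m: 0 stands behind the bolt and blocks it, 0.05 fully aside (slides towards +y of box_in). Takes about 1 N to slide, stays where left
- keeper_post (a point): top of the keeper's upright red post, 12 mm diameter; the post stands 28 mm above the slide's block. Room beside it: the bolt's post is 30 mm away in x of box_in
- bolt (a joint): sliding bolt on the front deck, m: 0 shot home (holds the cover shut), 0.025 fully drawn (slides towards -x of box_in, away from the box). Only moves when the keeper is aside; it can be shot only when the cover is within 5 mm of shut. Takes about 1 N to slide
- bolt_post (a point): top of the bolt's upright brass post, 12 mm diameter, 28 mm above the bolt bar (bar 16 mm wide)
- cover (a joint): blue sliding cover, m: 0 shut, 0.19 fully open (slides towards +y of box_in). Takes about 4 N to slide, stays where left
- cover_grip (a point): middle of the top of the chrome grip fin on the cover: 50 mm along x of box_in, 14 mm thick along y, 30 mm tall; its top is 90 mm above box_in's floor
- push_post (a point): top of the fixed chrome push post on the front deck, 14 mm diameter, 38 mm tall: the handle by which the caddy is rolled
- comb_blue: blue plastic clipper guard comb, 70 x 32 x 28 mm (x, y, z) and 35 g, lying flat; origin at the centre of its underside, x along its length. May be absent
- comb_purple: purple plastic clipper guard comb, 70 x 32 x 28 mm (x, y, z) and 35 g, lying flat; origin at the centre of its underside, x along its length. May be absent
- comb_black: black plastic clipper guard comb, 70 x 32 x 28 mm (x, y, z) and 35 g, lying flat; origin at the centre of its underside, x along its length. May be absent
- comb_green: green plastic clipper guard comb, 70 x 32 x 28 mm (x, y, z) and 35 g, lying flat; origin at the centre of its underside, x along its length. May be absent
- trimmer: silver trimmer standing upright in its white dock, 75 x 70 x 176 mm; bystander; origin at the centre of its underside
- lotion: green lotion bottle, 56 mm diameter, 150 mm tall; bystander; origin at the centre of its underside
- jar: amber jar, 70 mm diameter, 60 mm tall; bystander; origin at the centre of its underside
- tumbler: white ceramic tumbler, 76 mm diameter, 100 mm tall; bystander; origin at the centre of its underside
- soap_dish: blue dish with a yellow soap, 110 x 75 x 38 mm; bystander; origin at the centre of its underside
- nail_brush: wooden nail brush, 100 x 42 x 27 mm; bystander; origin at the centre of its underside

How it is judged:
By the outcome, as a careful person would: the job done as asked, in the order asked, and still so for the second after the job is handed in, with the robot touching nothing.
Of comb_blue, comb_purple, comb_black, comb_green only 2 to 4 are there at a start; the rules pass over those that are not, and their reading is None.
At some moment in a run one of comb_blue, comb_purple, comb_black, comb_green may be knocked a few centimetres aside while the robot is not near it.
Once in a run the grip may slacken for a moment while it holds something.
It also fails if it takes over 210 s, if anything falls off the work surface, if the arm or the gripper's body presses on something with over 40 N, if the wrist force passes 120 N, or if a joint passes its speed limit or range.

## Working session

There is one attempt and no reset: what is moved stays moved. The work goes in short steps, each a Python script; the robot and the scene stay as the last script left them, time stands still between calls to the robot, and variables do not carry over. Pictures are saved under pics/ and viewed, at most 14 in all, crops included, and the job is handed in when it is done.

```bash
ls; mkdir -p pics
cat > h.py <<'E'
import numpy as np, cv2
from workcell import *
def pts(c):
    "world xyz of every pixel from range"
    v,u=np.mgrid[0:480,0:640]; z=c["range_z"]
    P=np.stack([(u-c["cx"])/c["fx"]*z,-(v-c["cy"])/c["fy"]*z,-z,np.ones_like(z)],-1)
    W=P@np.array(c["cam_to_world"]).T
    return np.where(z[...,None]>0,W[...,:3],np.nan)
E
python3 - <<'E'
from h import *
for n in ("scene","top"):
    c=camera(n); cv2.imwrite(f"pics/{n}0.png",c["image"]); np.savez(f"{n}0.npz",**{k:v for k,v in c.items()})
    print(n,c.keys(),c["fx"],c["cx"],c["cy"],np.round(c["cam_to_world"],3), (c["range_z"]>0).mean())
print(read_state(), grip_point_offset)
E
```

```text
pics
scene dict_keys(['image', 'range_z', 'fx', 'fy', 'cx', 'cy', 'cam_to_world']) 585.1823275271946 310.5189928208862 244.47073415965684 [[-8.620000e-01 -3.400000e-01  3.760000e-01  1.133463e+03]
 [ 5.060000e-01 -5.520000e-01  6.620000e-01  1.001053e+03]
 [-1.700000e-02  7.610000e-01  6.480000e-01  1.026735e+03]
 [ 0.000000e+00  0.000000e+00  0.000000e+00  1.000000e+00]] 0.9951920572916667
top dict_keys(['image', 'range_z', 'fx', 'fy', 'cx', 'cy', 'cam_to_world']) 552.3380530900029 328.39748815472893 245.64647305408198 [[-2.300000e-02  9.890000e-01 -1.460000e-01  3.558860e+02]
 [-1.000000e+00 -2.400000e-02 -7.000000e-03  3.186200e+01]
 [-1.000000e-02  1.460000e-01  9.890000e-01  1.514098e+03]
 [ 0.000000e+00  0.000000e+00  0.000000e+00  1.000000e+00]] 0.996123046875
{'time': 0.1, 'qpos': array([-1.17321479,  0.52196684, -0.03630915,  1.59989651,  0.02115675,
        1.02110231, -0.11279017]), 'qvel': array([ 0.00183306, -0.00248118,  0.00039735, -0.00048453, -0.00050045,
        0.00061225,  0.00040975]), 'joint_efforts': array([ 4.37714029e-03, -9.28489637e+01,  1.98427968e+00, -3.70531154e+01,
        1.82041770e-02,  5.38487031e-03, -5.56520172e-05]), 'eef_pos': array([281.71901861, 557.59544171, 230.79524485]), 'tool_rot': array([[-8.92552502e-01,  4.50943303e-01, -4.10323826e-04],
       [ 4.50943488e-01,  8.92552048e-01, -9.01060756e-04],
       [-4.00919427e-05, -9.89276890e-04, -9.99999510e-01]]), 'ft_force': array([-0.02708761,  0.91357917,  0.48495528]), 'torque': array([-0.03139872, -0.00919574, -0.045367  ]), 'gripper_force': 0.0, 'finger_gap': 85.11145217064154} -18.700000000000003
```

View pics/scene0.png

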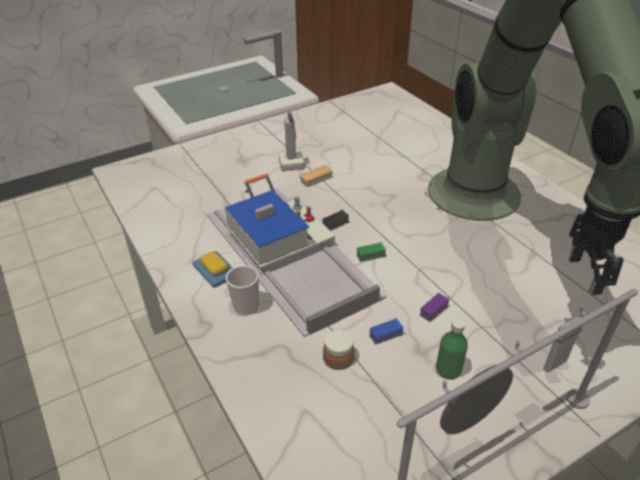

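View pics/top0.png

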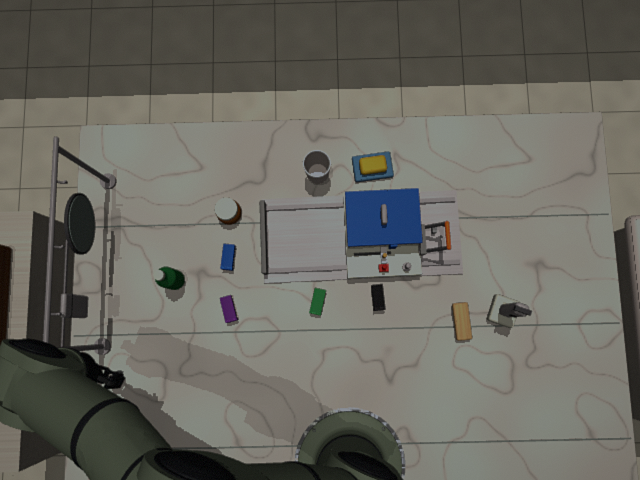

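The scene shows all four combs. In the top view they sit at blue (228,257), purple (229,309), green (317,302) and black (378,298). The caddy's cover is at (384,217), and +y runs to image left.

```bash
cat > see.py <<'E'
from h import *
def big(m):
    n,l,s,_=cv2.connectedComponentsWithStats(m.astype(np.uint8)); 
    return l==1+np.argmax(s[1:,4])
def rect(P,m,q=None):
    p=P[m]; p=p[~np.isnan(p).any(1)]
    zt=np.percentile(p[:,2],90); t=p[p[:,2]>zt-6]
    r=cv2.minAreaRect(t[:,:2].astype(np.float32)); return r,zt,len(t)
def masks(c):
    h=cv2.cvtColor(c["image"],cv2.COLOR_BGR2HSV); H,S,V=[h[...,i].astype(int) for i in range(3)]
    return dict(blue=(abs(H-112)<10)&(S>150)&(V>60),purple=(abs(H-143)<12)&(S>100)&(V>40),
      green=(abs(H-62)<12)&(S>120)&(V>40),black=(V<45),red=((H<6)|(H>174))&(S>150)&(V>60),orange=(H>5)&(H<14)&(S>150))
E
python3 - <<'E'
from see import *
for n in ("top","scene"):
    c=dict(np.load(n+"0.npz")); P=pts(c); M=masks(c)
    for k,m in M.items():
        N,l,s,ct=cv2.connectedComponentsWithStats(m.astype(np.uint8))
        for i in range(1,N):
            if 25<s[i,4]<9000:
                try: r,z,_=rect(P,l==i); print(n,k,ct[i].round(),s[i,4],np.round(r[0]),np.round(r[1]),round(r[2],1),round(float(z),1))
                except Exception as e: pass
c=dict(np.load("top0.npz"));
cv2.imwrite("pics/topcrop.png",cv2.resize(c["image"][175:295,330:470],None,fx=5,fy=5,interpolation=cv2.INTER_CUBIC))
E
```

```text
top blue [383. 217.] 3866 [ 634. -102.] [149. 193.] 1.5 105.2
top blue [227. 257.] 275 [552. 318.] [30. 67.] 83.2 32.0
top purple [228. 309.] 296 [412. 315.] [68. 31.] 13.6 32.1
top green [169. 275.] 138 [500. 454.] [36. 12.] 29.7 114.0
top green [317. 301.] 280 [425.  75.] [29. 67.] 75.8 32.2
top black [ 82. 164.] 251 [775. 656.] [ 7. 12.] 65.2 280.4
top black [266. 242.] 112 [598. 212.] [185.   2.] 1.6 49.2
top black [232. 220.] 65 [659. 307.] [21. 62.] 22.4 30.8
top black [434. 226.] 51 [ 616. -248.] [20.  6.] 84.4 97.8
top black [628. 322.] 2023 [ 380. -812.] [ 32. 482.] 90.0 -92.1
top black [437. 249.] 50 [ 552. -255.] [12.  5.] 85.5 100.8
top black [366. 253.] 58 [549. -60.] [ 6. 68.] 1.2 46.5
top black [173. 281.] 290 [488. 461.] [15. 30.] 55.9 116.6
top black [377. 297.] 291 [433. -86.] [67. 30.] 4.4 31.3
top black [510. 311.] 199 [ 387. -421.] [40. 11.] 67.6 170.1
top black [  6. 408.] 37 [240. 539.] [27.  1.] 71.5 635.3
top black [ 34. 449.] 951 [138. 670.] [ 93. 477.] 22.9 -12.6
top red [383. 268.] 63 [ 511. -103.] [ 8. 11.] 84.8 79.0
top orange [233. 217.] 87 [665. 301.] 
[... 175 characters left out ...]
-99.] [142. 193.] 2.5 103.7
scene purple [435. 304.] 231 [415. 318.] [68. 29.] 15.4 30.0
scene black [565.   9.] 149 [261. 353.] [ 8. 18.] 5.0 697.3
scene black [516.  43.] 362 [132. 100.] [53. 10.] 76.0 540.7
scene black [464.  96.] 733 [ 77. -28.] [87. 13.] 67.1 368.9
scene black [499.  89.] 122 [86. 36.] [37.  7.] 85.4 388.1
scene black [610. 135.] 1826 [336. 537.] [68. 13.] 72.2 592.5
scene black [495. 189.] 43 [ 7. 83.] [16. 80.] 84.9 70.9
scene black [599. 239.] 2572 [311. 573.] [35. 87.] 29.5 422.3
scene orange [346.  10.] 28 [ -476. -1433.] [49. 13.] 84.5 62.4
scene orange [359.  13.] 38 [ -475. -1287.] [58. 13.] 69.2 77.0
scene orange [255. 178.] 39 [ 586. -265.] [62. 12.] 3.2 110.6
```

View pics/topcrop.png

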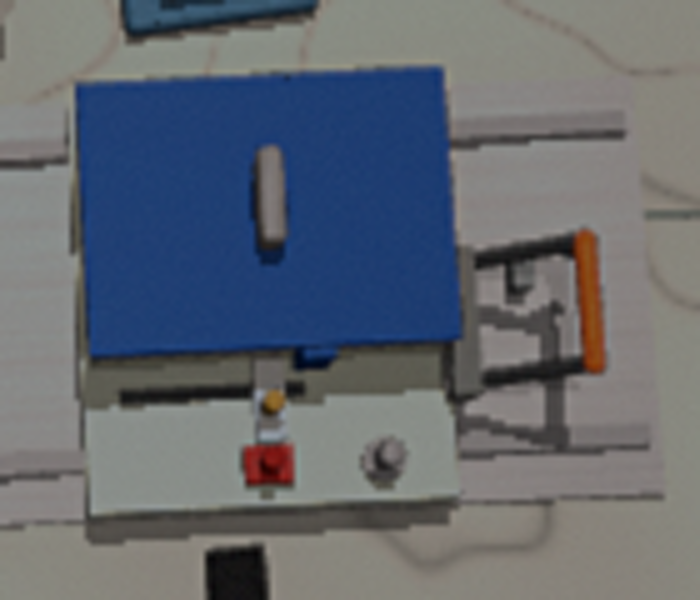

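Crop scale is 5 with origin (330,175). It shows the chrome fin at (270,195), brass post at (272,400), red keeper at (268,465), push post at (388,455) and orange bar at (590,300). Next I'll look from near with the wrist camera.

```bash
cat >> h.py <<'E'
def down(deg):
    "tool down, closing line at deg from world x (half-turn chosen for a reachable last joint)"
    a=np.deg2rad(deg); y=np.array([np.cos(a),np.sin(a),0]); z=np.array([0,0,-1.]); return np.stack([np.cross(y,z),y,z],1)
E
python3 - <<'E'
from see import *
for d in (91.6,-88.4):
  for p in ((560,-110,330),(585,-280,60),(511,-103,60),(640,90,110),(412,315,20),(433,-86,20)):
    q=inverse_kinematics(p,down(d)); print(d,p,None if q is None else np.round(q,2))
movep((560,-130,330),down(91.6))
c=camera("wrist"); cv2.imwrite("pics/w1.png",c["image"]); np.savez("w1.npz",**c)
print(np.round(c["cam_to_world"],3),c["fx"]); s=read_state(); print(s["time"],s["eef_pos"],s["qpos"])
E
```

```text
91.6 (560, -110, 330) [-0.21  0.37  0.41  1.63 -0.16  1.17  1.84]
91.6 (585, -280, 60) [ 0.32  0.77  0.06  1.65 -0.06  0.72  2.  ]
91.6 (511, -103, 60) [ 0.1   0.62 -0.02  2.    0.02  0.53  1.66]
91.6 (640, 90, 110) [-0.21  0.69 -0.03  1.64  0.03  0.81  1.35]
91.6 (412, 315, 20) [-0.7   0.69 -0.09  2.01  0.14  0.45  0.7 ]
91.6 (433, -86, 20) [ 0.13  0.63 -0.09  2.21  0.18  0.32  1.49]
-88.4 (560, -110, 330) [-0.49  0.45  0.84  1.65 -0.36  1.2  -1.11]
-88.4 (585, -280, 60) [-0.01  0.87  0.59  1.67 -0.63  0.8  -0.67]
-88.4 (511, -103, 60) [-0.32  0.71  0.58  2.02 -0.68  0.6  -0.82]
-88.4 (640, 90, 110) [-0.6   0.79  0.6   1.66 -0.55  0.87 -1.32]
-88.4 (412, 315, 20) [-1.06  0.74  0.4   2.03 -0.6   0.48 -1.75]
-88.4 (433, -86, 20) [-0.15  0.66  0.28  2.22 -0.56  0.33 -0.94]
[[-3.00000e-02 -9.65000e-01 -2.62000e-01  4.95298e+02]
 [ 1.00000e+00 -2.90000e-02 -8.00000e-03 -1.31722e+02]
 [ 0.00000e+00 -2.62000e-01  9.65000e-01  4.72036e+02]
 [ 0.00000e+00  0.00000e+00  0.00000e+00  1.00000e+00]] 351.4591134815171
2.7917 [ 560.16153252 -129.26422336  329.82147951] [-0.20675147  0.37944044  0.45966542  1.62551387 -0.17889503  1.17887112
  1.89295912]
```

View pics/w1.png

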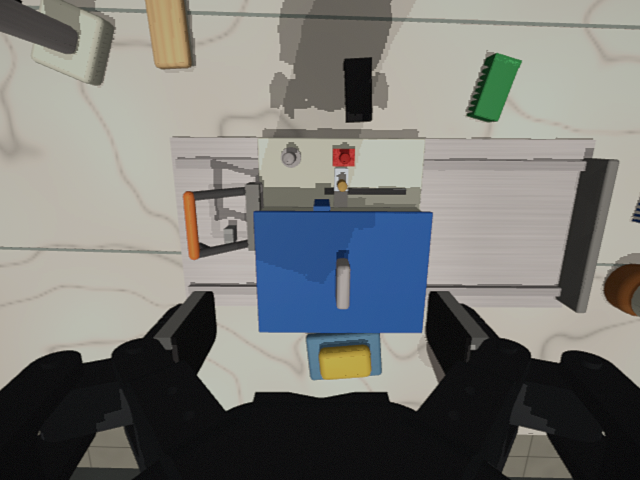

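The wrist view shows cover corners at about (255,211), (433,211), (422,332) and (258,332). The fin is at (343,283), keeper (344,157), bolt (342,184), push post (291,155) and bar (192,226). I'll cast rays onto the known heights.

```bash
cat >> h.py <<'E'
def ray(c,uv,z):
    "points where pixel rays meet the plane at height z"
    uv=np.atleast_2d(np.asarray(uv,float)); T=np.array(c["cam_to_world"])
    d=np.c_[(uv[:,0]-c["cx"])/c["fx"],-(uv[:,1]-c["cy"])/c["fy"],-np.ones(len(uv))]@T[:3,:3].T
    return T[:3,3]+d*((z-T[2,3])/d[:,2])[:,None]
E
python3 - <<'E'
from see import *
c=dict(np.load("w1.npz")); P=pts(c); M=masks(c)
np.set_printoptions(precision=1,suppress=True)
m=big(M["blue"]); hull=cv2.convexHull(np.argwhere(m)[:,::-1].astype(np.int32))
ap=cv2.approxPolyDP(hull,6,True)[:,0]; print(ap); print(ray(c,ap,101))
r,z,_=rect(P,m); print("range cover",r,z)
for n,uv,z in (("fin",(343,283),132),("fin ends",(343,258),132),("fin end2",(343,308),132),("keeper",(344,154),77),("bolt",(342,182),77),("push",(290,154),78),("bar",(192,226),106)):
    u,v=uv; q=P[v-4:v+5,u-4:u+5].reshape(-1,3); print(n,ray(c,uv,z)[0], "range top",q[np.nanargmax(q[:,2])])
for k in ("orange","red","green","black"):
    N,l,s,ct=cv2.connectedComponentsWithStats(M[k].astype(np.uint8))
    for i in range(1,N):
        if 60<s[i,4]<3000 and ct[i][1]<320:
            r,z,_=rect(P,l==i); print(k,ct[i],s[i,4],np.round(r[0],1),np.round(r[1],1),round(r[2],1),z)
q=P[60:430,:]; print("deck z",np.nanmedian(P[165:175,270:320,2]),"ledge z",np.nanmedian(P[90:120,180:260,2]),"plate",np.nanmedian(P[200:260,470:540,2]))
E
```

```text
[[431 213]
 [421 331]
 [260 331]
 [255 211]
 [328 205]]
[[ 565.1  -11.1  101. ]
 [ 706.6   -6.9  101. ]
 [ 712.3 -196.7  101. ]
 [ 568.7 -199.9  101. ]
 [ 559.8 -121.9  101. ]]
range cover ((636.1243286132812, -104.16404724121094), (150.59275817871094, 191.64907836914062), 1.477668285369873) 102.50231025879341
fin [ 635.8 -104.2  132. ] range top [ 630.9 -106.6  133.3]
fin ends [ 608.5 -105.5  132. ] range top [ 617.2 -105.4  119.5]
fin end2 [ 664.3 -102.9  132. ] range top [ 662.6 -100.9  133. ]
keeper [ 507.1 -105.8   77. ] range top [ 511.2 -104.8   81. ]
bolt [ 537.6 -106.6   77. ] range top [ 541.6 -106.6   80.9]
push [ 508.9 -164.8   78. ] range top [ 513.  -164.6   79.7]
bar [ 586.1 -266.6  106. ] range top [ 582.3 -267.1  113. ]
orange [191.7 224.1] 487 [ 585.9 -266.7] [73.3 10.1] 1.2 111.25392729527034
orange [623.  286.7] 1024 [681.2 291. ] [58.5 21. ] 6.1 37.52219851713005
red [343.1 156.9] 361 [ 511.3 -105.6] [10.8 10.8] 0.6 79.53512345771117
green [494.2  87.2] 1969 [427.5  72.5] [32.4 70.3] 75.7 28.647714212463494
black [485.   72.2] 128 [411.8  60.7] [ 1.1 41.9] 77.1 22.955535351327136
black [358.   89.1] 1689 [434.9 -89.7] [69.3 31.5] 4.0 28.703899513886476
black [217.8 245.3] 91 [ 613.3 -255.9] [ 1.4 11. ] 1.9 97.8946846349083
deck z 39.53036395131426 ledge z -0.4019211716035329 plate 5.581733957092865
```

Measurements agree: box_in is about (637,-104), yaw 1.6°, with posts at (511,-165), (511,-106) and (541,-107). Next are the brake and then the keeper.

```bash
cat >> h.py <<'E'
B=np.array([637,-103.9,42.]); YAW=1.6
def box(x,y,z):
    a=np.deg2rad(YAW); return np.array([B[0]+x*np.cos(a)-y*np.sin(a),B[1]+x*np.sin(a)+y*np.cos(a),z+B[2]])
def here(): return np.array(read_state()["eef_pos"])
def to(x,y,z,**k): return movel((x,y,z),**k)
E
python3 - <<'E'
from see import *
np.set_printoptions(precision=1,suppress=True)
F=down(91.6)
clamp()
movep((585,-271,135),F); 
print(to(585,-271,116,max_speed=80,guard=10), here())
print(to(585,-286,80,max_speed=60,guard=25),here())
print(to(585.5,-291,46,max_speed=60,guard=25),here(), read_state()["ft_force"])
movel((585.5,-291,150)); 
c=camera("wrist"); P=pts(c);cv2.imwrite("pics/w2.png",c["image"])
m=big(masks(c)["orange"]);print(rect(P,m))
# keeper
K=down(1.6)
movep((511,-136,140),K); print(to(511,-136,58,guard=8),here())
print(to(510,-124,58,max_speed=60,guard=15),here(),read_state()["ft_force"])
print(to(508.5,-68,58,max_speed=50,guard=12),here(),read_state()["ft_force"])
to(508.5,-80,58); to(508.5,-80,150)
movep((560,-130,330),F)
c=camera("wrist"); P=pts(c);cv2.imwrite("pics/w2.png",c["image"]);np.savez("w2.npz",**c)
for k in("orange","red"):
    N,l,s,ct=cv2.connectedComponentsWithStats(masks(c)[k].astype(np.uint8))
    for i in range(1,N):
        if 60<s[i,4]<3000 and ct[i][1]<320: print(k,ct[i],rect(P,l==i))
print(read_state()["time"])
E
```

```text
False [ 585.  -270.5  115.7]
False [ 584.9 -285.7   79.9]
True [ 585.8 -291.3   48.2] [-6.5  1.7 26.9]
(((582.6736450195312, -285.11907958984375), (68.11426544189453, 11.098488807678223), 1.518758773803711), np.float64(49.66974730208213), 1331)
False [ 511.2 -136.5   58.5]
False [ 510.3 -123.3   58.4] [0.5 0.5 0.4]
False [508.4 -68.2  58. ] [ 0.3 -0.  -0.3]
orange [196.  213.9] (((585.8632202148438, -283.24017333984375), (72.88224792480469, 10.070728302001953), 1.3206782341003418), np.float64(49.319098756012366), 277)
orange [624.  287.1] (((682.64990234375, 291.27130126953125), (58.522361755371094, 20.167158126831055), 7.669517993927002), np.float64(37.44602251224102), 346)
red [388.8 157.7] (((510.2666931152344, -51.774261474609375), (11.212124824523926, 11.331338882446289), 69.37252807617188), np.float64(79.72003485899988), 102)
13.0167
```

View pics/w2.png

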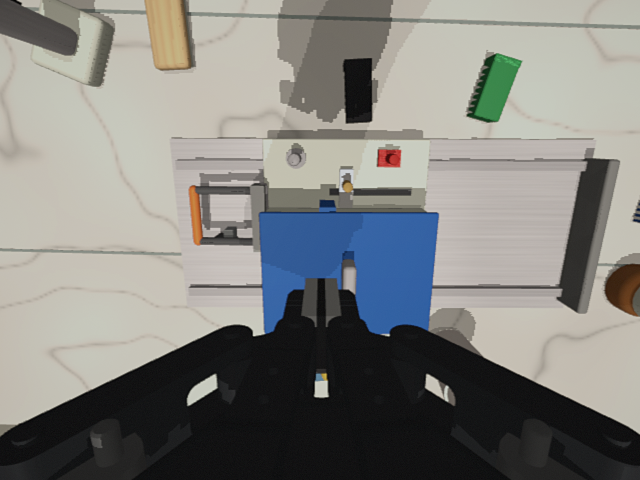

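The brake is down, with the bar top at 49 mm. The caddy has taken up about 5 mm of its play. I'll push the keeper firmly to its end and measure the caddy shift again.

Run:
```python
from see import *
np.set_printoptions(precision=1,suppress=True)
F=down(91.6); K=down(1.6)
movep((508.5,-78,140),K); to(508.5,-78,58,guard=8)
print(to(508,-45,58,max_speed=40,guard=8),here(),read_state()["ft_force"])
h=here(); to(508.5,h[1]-10,58); to(508.5,h[1]-10,150)
movep((560,-130,330),F); open_gripper()
c=camera("wrist"); P=pts(c);np.savez("w3.npz",**c)
M=masks(c)
for k in("orange","red"):
    N,l,s,ct=cv2.connectedComponentsWithStats(M[k].astype(np.uint8))
    for i in range(1,N):
        if 60<s[i,4]<3000 and ct[i][1]<320: print(k,ct[i],rect(P,l==i))
print("cover",rect(P,big(M["blue"])))
# posts: deck-region pixels higher than 70 mm
W=P.copy(); R=(W[...,2]>72)&(W[...,2]<84)&(W[...,0]<556)&(W[...,0]>490)&(W[...,1]>-200)&(W[...,1]<0)
N,l,s,ct=cv2.connectedComponentsWithStats(R.astype(np.uint8))
for i in range(1,N):
    if s[i,4]>15: print(ct[i],s[i,4],P[l==i].mean(0))
print(read_state()["time"])
```

```text
True [508.5 -64.   58.3] [ 0.7 -5.5  1.5]
orange [199.1 212.9] (((585.9902954101562, -279.9222717285156), (73.0655746459961, 9.777125358581543), 0.8305813670158386), np.float64(49.730506686016895), 313)
orange [623.4 286.7] (((682.6463623046875, 291.00653076171875), (57.77759552001953, 20.701719284057617), 7.044379711151123), np.float64(37.57819850512882), 346)
red [392. 157.] (((509.9729309082031, -48.58710479736328), (10.831714630126953, 11.172394752502441), 52.616004943847656), np.float64(79.66304952902436), 97)
cover (((630.7249755859375, -94.9896011352539), (161.33349609375, 191.4651641845703), 1.6473817825317383), np.float64(102.48523457090286), 19582)
[297.  158.4] 128 [ 513.3 -157.9   76.9]
[396.6 158.5] 102 [510.  -49.   78.9]
[350.6 186. ] 91 [541.4 -97.8  79.1]
18.4667
```

```bash
sed -i 's/^B=.*;/B=np.array([636.8,-95.0,42.]);/' h.py
python3 - <<'E'
from see import *
np.set_printoptions(precision=1,suppress=True)
F=down(91.6)
movep((544.5,-98,150),F); print(to(544.5,-98,60,guard=8),here())
clamp(); print("gap",read_state()["finger_gap"],read_state()["ft_force"])
print(to(530.5,-98.4,60,max_speed=30,guard=20),here(),read_state()["ft_force"])
open_gripper(); h=here(); to(h[0],h[1],150)
clamp()
# stage 2: push the rest with shut fingers from the box side
print(to(545.5,-98.4,125)); print(to(545.5,-98.4,62,max_speed=80,guard=8),here(),read_state()["ft_force"])
print(to(522,-99,62,max_speed=30,guard=12),here(),read_state()["ft_force"])
h=here(); to(h[0]+3,h[1],62); to(h[0]+3,h[1],150)
movep((560,-130,330),F); open_gripper()
c=camera("wrist"); P=pts(c);np.savez("w4.npz",**c);cv2.imwrite("pics/w4.png",c["image"])
W=P.copy(); R=(W[...,2]>72)&(W[...,2]<84)&(W[...,0]<556)&(W[...,0]>490)&(W[...,1]>-200)&(W[...,1]<0)
N,l,s,ct=cv2.connectedComponentsWithStats(R.astype(np.uint8))
for i in range(1,N):
    if s[i,4]>15: print(ct[i],s[i,4],P[l==i].mean(0))
print(read_state()["time"])
E
```

```text
False [545.2 -98.3  61. ]
gap 9.712422249393372 [-1.8  1.   5.9]
False [530.  -98.3  60.2] [-0.9  1.9  6.1]
False
False [545.7 -98.5  62.3] [ 1.1 -0.2  0.5]
True [532.6 -98.7  62.4] [ 6.  -0.7 -1.4]
[295.9 158.4] 127 [ 513.3 -159.1   76.9]
[395.5 158.4] 102 [509.9 -50.3  78.9]
[350.1 163.2] 96 [516.6 -99.6  79.1]
27.9
```

Run:
```python
from see import *
np.set_printoptions(precision=1,suppress=True)
F=down(91.6)
p=box(0,-1,0)[:2]
movep((*p,190),F); print(to(*p,110,guard=8),here())
clamp(); print("gap",read_state()["finger_gap"]); print(here())
e=box(0,197,0)[:2]
print(to(*e,110,max_speed=70,guard=22),here(),read_state()["ft_force"],read_state()["finger_gap"])
open_gripper(); h=here(); to(h[0],h[1],200)
movep((540,-60,380),F)
c=camera("wrist"); P=pts(c);np.savez("w5.npz",**c);cv2.imwrite("pics/w5.png",c["image"])
c=camera("top");cv2.imwrite("pics/t5.png",c["image"]);np.savez("t5.npz",**c)
print(read_state()["time"])
```

```text
False [637.4 -96.4 111.4]
gap 13.13310886109584
[636.9 -96.  110.3]
True [632.4  95.7 110.3] [ 0.8 -3.3  5.3] 12.642907236350966
35.0083
```

View pics/w5.png

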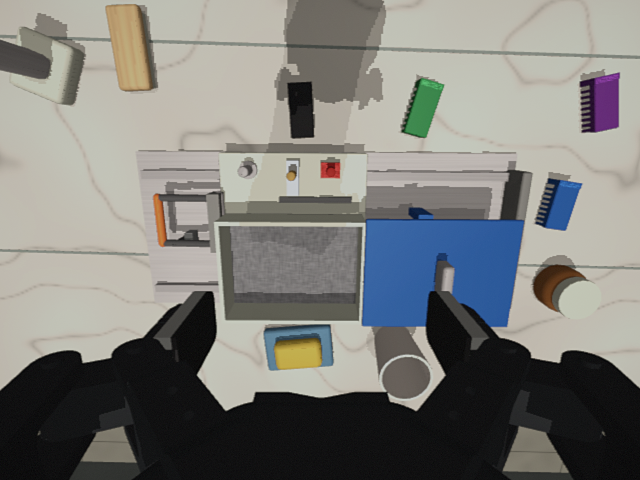

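The cover is fully open and the empty box is at (290,270) px. The combs are at black (300,108), green (424,107), purple (600,103) and blue (560,205). Black goes first, gripped across its width since the deck is near its end. The others get gripped by their ends.

```bash
cat > pick.py <<'E'
from see import *
np.set_printoptions(precision=1,suppress=True)
def find(c,k,near=None):
    "centre, long-axis angle and size of a comb's top face"
    P=pts(c); m=masks(c)[k]&(P[...,2]>23)&(P[...,2]<33)
    if near is not None: m&=np.hypot(P[...,0]-near[0],P[...,1]-near[1])<90
    m=cv2.morphologyEx(m.astype(np.uint8),cv2.MORPH_OPEN,np.ones((3,3)))>0
    N,l,s,_=cv2.connectedComponentsWithStats(m.astype(np.uint8))
    if N<2: return None
    r,z,n=rect(P,big(m)); (w,h),a=r[1],r[2]
    if h>w: a+=90
    a=(a+90)%180-90
    return np.array(r[0]),a,(max(w,h),min(w,h)),z
def grip(k,near,ends=True,z=-4):
    off=0 if ends else 90
    p,a=near
    movep((*p,210),down(a+off)); c=camera("wrist"); r=find(c,k,p)
    print(k,r)
    if r is None or not 60<r[2][0]<78 or not 26<r[2][1]<38: cv2.imwrite(f"pics/miss_{k}.png",c["image"]); return False
    p,a=r[0],r[1]
    movep((*p,110),down(a+off)); print("touch",to(*p,z,max_speed=90,guard=10),here())
    clamp(); s=read_state(); print("gap",s["finger_gap"],s["gripper_force"])
    to(*p,z+170); s=read_state(); print("lifted",s["finger_gap"],s["gripper_force"]); return True
def place(x,y,z,ends=True):
    R=down(1.6+(0 if ends else 90)); p=box(x,y,0)[:2]
    movep((*p,170),R); s=read_state(); print("over box",s["finger_gap"],s["gripper_force"],s["time"])
    print("contact",to(*p,z,max_speed=80,guard=8),here()); open_gripper(); to(*p,190)
E
python3 - <<'E'
from pick import *
c=dict(np.load("w5.npz"))
for k in("blue","green","purple","black"): print(k,find(c,k,None if k!="blue" else (552,318)))
if grip("black",((435,-89.7),4),ends=False,z=4):
    place(0,-22,48,ends=False)
    c=camera("wrist"); cv2.imwrite("pics/w6.png",c["image"])
print(read_state()["time"])
E
```

```text
blue (array([550.7, 284.2]), -7.03228759765625, (67.68048858642578, 32.35182189941406), np.float64(28.65306958391119))
green (array([427.5,  72.7]), -13.740058898925781, (69.27487182617188, 31.23749351501465), np.float64(28.732685089044367))
purple (array([413.2, 312.7]), 13.074922561645508, (68.22449493408203, 32.879913330078125), np.float64(28.798899881769852))
black (array([434.8, -88.9]), 4.38467264175415, (68.52005767822266, 30.5800838470459), np.float64(28.773130154229335))
black (array([434.5, -89. ]), 4.489669322967529, (68.97820281982422, 30.15605354309082), np.float64(28.487076531359975))
touch False [434.8 -89.    4.4]
gap 31.20076065957227 59.35653626918793
lifted 31.025725006833625 59.290435910224915
over box 30.4832031275326 59.30363059043884 40.375
contact False [ 637.7 -117.    48.5]
43.775
```

```bash
ls pics/
```

```text
scene0.png
t5.png
top0.png
topcrop.png
w1.png
w2.png
w4.png
w5.png
w6.png
```

View pics/w6.png

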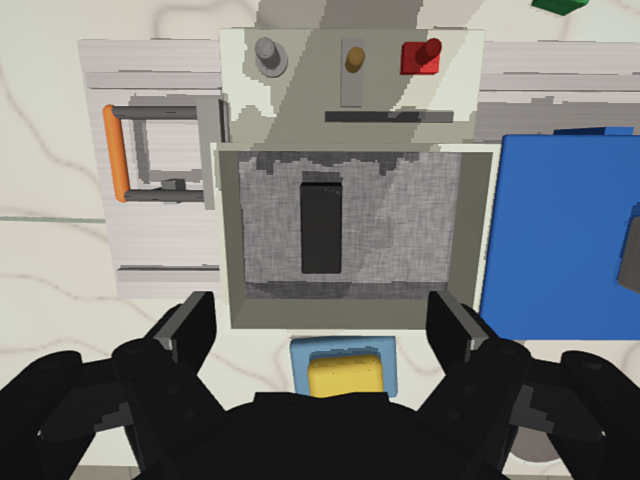

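Run:
```python
from pick import *
if grip("green",((427.5,72.7),-13.7)):
    place(0,22,39.5)
    c=camera("wrist"); cv2.imwrite("pics/w7.png",c["image"])
print(read_state()["time"])
```

```text
green (array([427.9,  74.7]), -12.900978088378906, (68.23017883300781, 31.316625595092773), np.float64(28.480520325730787))
touch False [428.1  74.8  -3.7]
gap 68.85280584309469 64.27775144577026
lifted 68.65358468537018 67.5911271572113
over box 68.73085007863705 67.54518628120422 50.0083
contact True [636.1 -73.1  42.5]
53.0
```

View pics/w7.png

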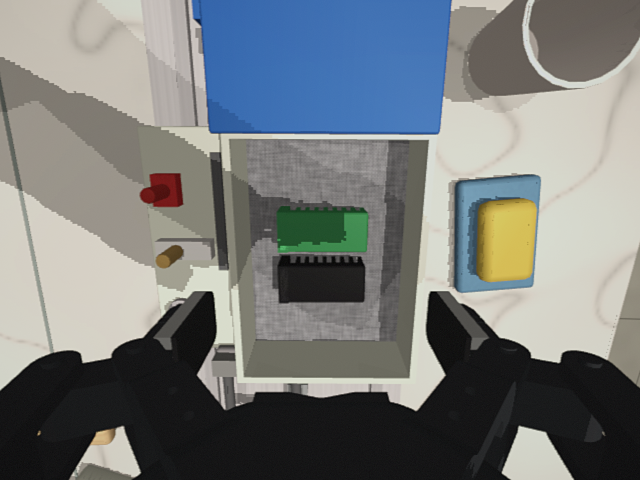

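Black and green lie flat side by side in the box, at px (322,280) and (322,230). Next purple goes to y=+65 and blue to y=-66.

Run:
```python
from pick import *
if grip("purple",((413,313),13)):
    place(0,64,39.5)
    c=camera("wrist"); cv2.imwrite("pics/w8.png",c["image"])
    if grip("blue",((551,284),-7)):
        place(0,-66,39.5)
        p=box(-90,0,0)[:2]; movep((p[0],p[1],330),down(91.6))
        c=camera("wrist"); cv2.imwrite("pics/w9.png",c["image"])
print(read_state()["time"])
```

```text
purple (array([413.5, 314.9]), 14.413552284240723, (68.17720794677734, 31.35849380493164), np.float64(28.47690903723816))
touch False [413.7 315.1  -3.6]
gap 68.97836765615506 65.6970477104187
lifted 69.36495121034372 67.62342810630798
over box 69.22664994274338 67.56661891937256 59.7083
contact True [635.  -31.1  42.6]
blue (array([551.9, 286.3]), -6.005256652832031, (67.8061294555664, 31.353473663330078), np.float64(28.44370648625046))
touch False [552.2 286.4  -3.5]
gap 69.08663817584382 68.14793586730957
lifted 68.7439131264488 67.5687575340271
over box 69.05778325259872 67.5364100933075 69.1583
contact True [ 638.9 -161.1   42.3]
73.2833
```

View pics/w9.png

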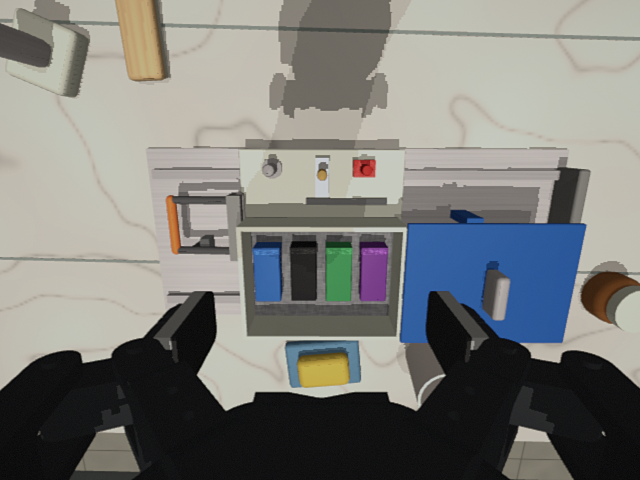

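All four combs lie flat at (267,270), (303,270), (340,270) and (373,270) px. Now close the cover and shoot the bolt.

Run:
```python
from pick import *
F=down(91.6)
movep((632.4,95.5,190),F); print(to(632.4,95.5,110,guard=8),here())
clamp(); print("gap",read_state()["finger_gap"],here())
print(to(638,-114,110,max_speed=70,guard=22),here(),read_state()["ft_force"],read_state()["finger_gap"])
open_gripper(); h=here(); to(h[0],h[1],200)
movep((560,-130,330),F); clamp()
c=camera("wrist"); P=pts(c);np.savez("w10.npz",**c)
R=(P[...,2]>72)&(P[...,2]<84)&(P[...,0]<556)&(P[...,0]>490)&(P[...,1]>-200)&(P[...,1]<0)
N,l,s,ct=cv2.connectedComponentsWithStats(R.astype(np.uint8))
for i in range(1,N):
    if s[i,4]>15: print(ct[i],s[i,4],P[l==i].mean(0))
for k in("orange","blue"):print(k,rect(P,big(masks(c)[k]&(P[...,1]<100))))
print(read_state()["time"])
```

```text
False [633.   95.  111.1]
gap 12.859730147564568 [632.5  95.5 110.3]
True [ 637.1 -103.9  110.3] [-2.8  4.4 10.3] 12.746502188323035
[288.5 158.2] 128 [ 513.3 -167.3   76.9]
[388.  158.4] 102 [510.2 -58.4  78.8]
[342.7 163.3] 93 [ 516.9 -107.7   79.3]
orange (((585.127197265625, -289.0743408203125), (70.68984985351562, 9.752063751220703), 1.3422939777374268), np.float64(49.9568976572266), 288)
blue (((629.5899658203125, -104.30136108398438), (162.37115478515625, 192.6841583251953), 0.95660001039505), np.float64(102.51782142675967), 16297)
81.1
```

Run:
```python
from pick import *
F=down(91.6)
movep((492,-107.7,140),F); print(to(492,-107.7,62,guard=8),here())
print(to(530,-106.7,62,max_speed=30,guard=12),here(),read_state()["ft_force"])
h=here(); to(h[0]-8,h[1],62); to(h[0]-8,h[1],150)
movep((560,-130,330),F); open_gripper()
c=camera("wrist"); P=pts(c);cv2.imwrite("pics/w11.png",c["image"])
R=(P[...,2]>72)&(P[...,2]<84)&(P[...,0]<556)&(P[...,0]>490)&(P[...,1]>-200)&(P[...,1]<0)
N,l,s,ct=cv2.connectedComponentsWithStats(R.astype(np.uint8))
for i in range(1,N):
    if s[i,4]>15: print(ct[i],s[i,4],P[l==i].mean(0))
for k in("orange","blue"):print(k,rect(P,big(masks(c)[k]&(P[...,1]<100))))
print(read_state()["time"])
```

```text
False [ 492.7 -108.    62.8]
True [ 524.  -106.8   61.5] [-1.7  0.5  1.2]
[288.4 158.2] 126 [ 513.3 -167.3   77.1]
[388.  158.4] 102 [510.2 -58.4  78.9]
[342.2 185.9] 90 [ 541.6 -107.1   79. ]
orange (((585.9866943359375, -289.20001220703125), (72.64706420898438, 10.235269546508789), 2.3092291355133057), np.float64(50.08176017034476), 316)
blue (((636.3087768554688, -104.27213287353516), (150.60498046875, 192.1600799560547), 1.2095670700073242), np.float64(102.4702248470718), 19795)
86.1917
```

View pics/w11.png

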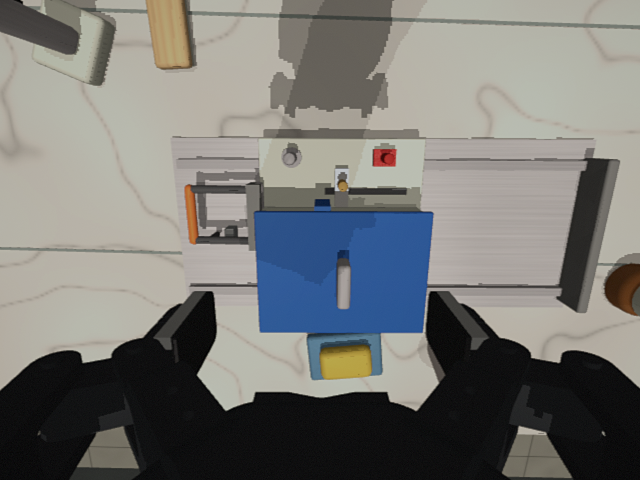

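The bolt is home at x=541.6 and the cover is shut. Now grip the brake bar and lift it along its arc.

Run:
```python
from pick import *
F=down(91.6)
movep((585.5,-289.3,130),F); print(to(585.5,-289.3,29,max_speed=90,guard=8),here())
clamp(); s=read_state(); print("gap",s["finger_gap"],s["ft_force"])
h=here(); t0=-0.047
for t in (0.15,0.35,0.55,0.7,0.78):
    g=to(h[0],h[1]+85*(np.cos(t0)-np.cos(t)),h[2]+85*(np.sin(t)-np.sin(t0)),max_speed=50,guard=25)
    print(t,g,here(),read_state()["ft_force"],read_state()["finger_gap"])
    if g: break
open_gripper(); q=here(); to(q[0],q[1],170)
movep((560,-130,330),F)
c=camera("wrist"); P=pts(c);cv2.imwrite("pics/w12.png",c["image"])
for k in("orange","blue"):print(k,rect(P,big(masks(c)[k]&(P[...,1]<100))))
print(read_state()["time"])
```

```text
False [ 585.8 -289.5   29.6]
gap 9.87545546921597 [ 0.4 -0.5  1.2]
0.15 False [ 585.6 -288.3   46.2] [-1.1  2.2  2.9] 9.547795593342117
0.35 False [ 585.3 -284.4   62.3] [-2.1 -1.1 -2.1] 9.803747407327814
0.55 False [ 585.4 -276.8   77.7] [-5.  -1.3 -0.2] 9.69515950686833
0.7 False [ 585.3 -269.1   88.1] [-5.  -1.  -2.8] 9.91212755049186
0.78 False [ 585.1 -264.3   93.3] [-6.5 -1.  -0.5] 9.937005364758656
orange (((584.8845825195312, -263.3533630371094), (73.20243835449219, 10.24954891204834), 1.2068939208984375), np.float64(109.95060375802862), 478)
blue (((630.5504760742188, -99.80370330810547), (161.2860870361328, 191.7503204345703), 1.524970531463623), np.float64(102.49104726072781), 19843)
93.6
```

The bar is about 1.3 mm lower than at the start, so I'll regrip and lift to the stop. Then I'll roll the caddy.

Run:
```python
from pick import *
F=down(91.6)
movep((585.3,-263.8,150),F); to(585.3,-263.8,88,max_speed=90,guard=8)
clamp(); h=here(); g=to(h[0],h[1]+6,h[2]+7,max_speed=25,guard=15)
print(g,here()-h,read_state()["ft_force"],read_state()["finger_gap"])
open_gripper(); q=here(); to(q[0],q[1],170)
movep((560,-130,330),F); clamp()
c=camera("wrist"); P=pts(c)
for k in("orange","blue"):print(k,rect(P,big(masks(c)[k]&(P[...,1]<100))))
R=(P[...,2]>72)&(P[...,2]<84)&(P[...,0]<556)&(P[...,0]>490)&(P[...,1]>-200)&(P[...,1]<0)
N,l,s,ct=cv2.connectedComponentsWithStats(R.astype(np.uint8))
for i in range(1,N):
    if s[i,4]>15: print(ct[i],s[i,4],P[l==i].mean(0))
print(read_state()["time"])
```

```text
True [-0.2  3.2  1.9] [ 3.   1.  -3.4] 10.083674857817513
orange (((585.2557983398438, -260.05999755859375), (73.1681137084961, 9.992730140686035), 1.4284157752990723), np.float64(111.51848573689433), 444)
blue (((629.6678466796875, -97.6756591796875), (163.17752075195312, 192.56712341308594), 1.252189040184021), np.float64(102.49259864674858), 16192)
[294.4 158.2] 125 [ 513.2 -160.8   77. ]
[394.  158.4] 100 [510.1 -51.8  78.9]
[348.1 186. ] 94 [ 541.5 -100.4   79. ]
99.3583
```

The brake is fully up again, with the bar top at 111.5 mm against 111.3 at the start. Now roll it home.

Run:
```python
from pick import *
K=down(1.6)
movep((511.5,-190,140),K); print(to(511.5,-190,56,guard=8),here())
print(to(506.5,10,56,max_speed=60,guard=25),here(),read_state()["ft_force"])
print(to(505.5,40,56,max_speed=25,guard=15),here(),read_state()["ft_force"])
h=here(); to(h[0],h[1]-12,56); to(h[0],h[1]-12,170)
movep((540,50,380),down(91.6))
c=camera("wrist"); P=pts(c);cv2.imwrite("pics/w13.png",c["image"])
M=masks(c)
for k in("orange","blue"):print(k,rect(P,big(M[k]&(P[...,1]<200)&(P[...,0]<640+60*(k=="blue")))))
c=camera("top");cv2.imwrite("pics/t13.png",c["image"])
print(read_state()["time"])
```

```text
False [ 511.9 -190.3   56.8]
False [506.5   9.9  56. ] [ 1.2 -2.6  0. ]
True [506.1  25.2  56. ] [ 1.1 -3.8  1.8]
orange (((580.1945190429688, -56.68523025512695), (71.99385833740234, 9.913440704345703), 1.5790729522705078), np.float64(111.6299169521042), 327)
blue (((614.3638305664062, 104.4959945678711), (191.03822326660156, 171.16290283203125), 89.93059539794922), np.float64(102.55499578342177), 12475)
107.5917
```

View pics/w13.png

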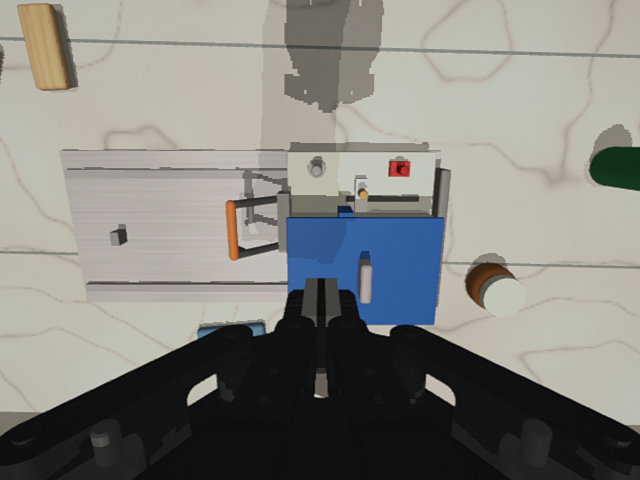

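View pics/t13.png

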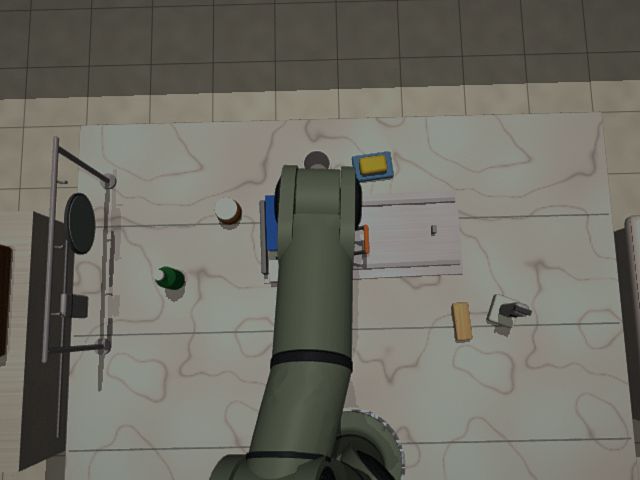

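The caddy is against the stop (bar moved exactly 210 mm), the brake is up and the bolt home. The bystanders that can be seen sit where they were, at jar (228,211), lotion (170,278), soap (373,166) and brush (461,322) px.

```bash
python3 -c "
from workcell import *
print(finish_job())"
```

```text
the job is handed in; nothing more can be done
None
```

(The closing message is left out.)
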